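Ink the date stamp and poise it over the date box of the form

TASK

Swing the lid of the near ink pad, the one with a thumb lip, fully open, pick up the date stamp and press its face flat and gently on the ink, wholly on the pad. Then carry the inked stamp over the things standing in between to the form on the clipboard, and finish still holding it, upright and at rest, poised about a centimetre above the paper, square with the printed date box and with its foot centred inside the box, so that the register can be checked before it prints. The stamp must never touch the paper, the lid stays open, and the things standing about are left where they are.

Things in the scene. Friction and masses are not known exactly. Their poses are not given: they have to be found in the camera images.
- date_stamp: hand stamp standing loose on the desk: a wooden foot 22 mm (its x) by 46 mm (its y) and 14 mm high, on it a turned round handle that narrows above the foot and swells to a knob 26 mm across, 72 mm high in all, about 70 g. Origin: centre of the rubber face, on the underside; z up along the handle. Grasp the knob 45 to 65 mm above the face
- ink_pad: flat dark ink pad tin, 66 mm (its x) by 106 mm (its y), 16 mm high with the lid shut, fixed to the desk (not the lipless one far back). Origin: centre of its underside; the hinge of the lid runs along y at the back, x = +34 mm, z = 9 mm, and the front with the lip faces -x. Under the lid the ink surface is flat at z = 9 mm, x from -32 to +34 mm, y from -53 to +53 mm. It does not give
- ink_pad_lid (a joint): lid of the ink pad, rad: 0 shut, 1.92 fully open (leaning back past upright, against its stop). The lid is light, 7 mm thick; slight hinge friction lets it stay where it is left from about 1 rad on, while further down it sinks shut
- lid_lip_tip (a point): on the lid's thumb lip, a flat tongue 18 mm wide (pad's y), 3 mm thick, standing 15 mm out from the middle of the lid's front edge, underside 11 mm above the desk when shut. The point is 9 mm out from that edge, mid width and thickness (shut: x = -41, z = 12.5 mm in the pad's frame); it moves with the lid. The lip can be pinched by its sides from above and followed round the hinge
- clipboard: small brown clipboard, 240 mm (its x) by 165 mm (its y), fixed to the desk, with a steel clip up to 19 mm high at the far end (+x) and a white printed form whose top is 5 mm above the desk. Origin: centre of its underside
- date_box (a point): centre of the empty date box printed on the form, on the paper's surface: a dark rectangular outline 32 mm (along the clipboard's x) by 56 mm (along its y), the only free-standing box on the form, in the corner near the robot and to the right (clipboard x = -80 mm, y = -36 mm). Axes as the clipboard's; the stamp's long side goes along y, either way round
- label_box: white cardboard carton, 94 x 90 mm, 100 mm high, standing loose between the ink pad and the clipboard. Origin: centre of its underside
- mug: white china mug, 92 mm across, 123 mm with its handle, 95 mm high, loose, also standing between. Origin: on its underside
- pen_cup: black pen cup, 82 mm across, 100 mm high, with pens up to 162 mm high, loose, also standing between. Origin: centre of its underside
- stapler: stapler, 34 x 131 mm, 46 mm high, lying loose at the desk edge, on the robot's side of the clipboard. Origin: centre of its underside
- note_block: block of yellow notes, 81 x 81 mm, 22 mm high, loose, right of the clipboard. Origin: centre of its underside
- paste_jar: black jar with a cream lid, 61 mm across, 50 mm high, loose, at the left. Origin: centre of its underside
Not all that is in view belongs to the job. Of the things that look like the date_stamp, the smaller one is meant.

How it is judged:
On the way, in this order (a step that is already met when the one before it is completed fails the run):
1. the lid of the ink pad is fully open (value of joint ink_pad_lid above 1.65 rad), for 0.2 s.
2. the stamp, held upright with its foot wholly on the ink pad, is pressed on the ink (over 2 N) (contact force between date_stamp and ink_pad above 2 N and contact force between date_stamp and the fingers above 1 N and z of date_stamp in the frame of ink_pad between 0.005 and 0.014 m and x of date_stamp in the frame of ink_pad between -0.03 and 0.026 m and y of date_stamp in the frame of ink_pad between -0.042 and 0.042 m and angle between date_stamp's own z axis and vertical below 0.12 rad and value of joint ink_pad_lid above 1.4 rad), for 0.2 s.
3. the stamp is lifted off the ink, over the things that stand between (height (world z) of date_stamp above 0.1 m and contact force between date_stamp and the fingers above 1 N), for 0.1 s.
At the end, for the whole second after the job is handed in: The stamp is held still and upright (0.1 rad), its face 4 to 17 mm above the paper, within 5 mm of the date box's centre along either side and parallel to it within 0.12 rad, either way round; it does not touch the clipboard, and the ink pad's lid is still open (over 1.4 rad) (x of date_stamp in the frame of date_box between -0.005 and 0.005 m and y of date_stamp in the frame of date_box between -0.005 and 0.005 m and z of date_stamp in the frame of date_box between 0.004 and 0.017 m and angle between the y axis of date_stamp and the y axis of date_box, either way round below 0.12 rad and angle between date_stamp's own z axis and vertical below 0.1 rad and contact force between date_stamp and the fingers above 1 N and contact force between date_stamp and clipboard below 0.05 N and linear speed of date_stamp below 0.02 m/s and value of joint ink_pad_lid above 1.4 rad); the arm keeps its last pose, push and grip.
It fails at once if the stamp touches the clipboard or its form (contact force between date_stamp and clipboard above 0.3 N).
It fails at once if the stamp is rammed into the ink pad (over 60 N) (contact force between date_stamp and ink_pad above 60 N).
It fails at once if the carton, mug or pen cup standing between is shifted by more than 15 mm or tipped (distance of any of label_box, mug, pen_cup from where it was at the start of the episode above 0.015 m or angle between any of label_box, mug, pen_cup's own z axis and vertical above 0.2 rad).
It fails at once if the stapler, note block or paste jar is shifted by more than 15 mm or tipped (distance of any of stapler, note_block, paste_jar from where it was at the start of the episode above 0.015 m or angle between any of stapler, note_block, paste_jar's own z axis and vertical above 0.2 rad).
It also fails if it takes over 61 s, if anything falls off the work surface, if the arm or the gripper's body presses on something with over 40 N, if the wrist force passes 120 N, or if a joint passes its speed limit or range.

ROBOT

A 6-joint arm with a two-finger parallel gripper is mounted at the origin on a cart in front of the work surface, level with it; the furniture and walls round the work are solid. World frame = base frame: x ahead of the robot, y to its left, z up, the work surface at z = 0. Lengths are in m, angles in rad, forces in N, time in s.
With the tool pointing down it reaches from about 0.325 to 0.775 m from the base axis. Payload 9.3 kg.
Tool frame: the origin (TCP) lies midway between the tips of the shut fingers; the grasp point (between the pads) lies behind it (r.tcp_to_grasp is the z of the grasp point in the tool frame, in m); z points along the fingers, y is the line along which they close (so a half turn about z gives the same grasp; the last joint's range is limited). The gripper opens to 85 mm and grips with 20 to 120 N. Pads are 22 mm wide; open, the fingers measure 114 mm over their backs; the gripper's body (76 mm by 85 mm) begins 54 mm behind the grasp point. The pads swing forward as they close: fully open they stand 13 mm farther back than shut.
Start: joints at [1.109, 0.259, 0.021, 1.334, 0, 1.418], TCP at [0.167, 0.524, 0.231] pointing down, gripper open.
Joint ranges: [-3.04, 3.04], [-0.91, 1.82], [-1.04, 1.36], [-1.92, 1.95], [-1.52, 1.45], [-3.14, 3.14]. Speed limits (rad/s): [2.22, 2.22, 2.79, 3.14, 3.14, 3.14].

INTERFACE

Orientations are given as a unit quaternion [x, y, z, w].
In Python, from plant import r gives the robot as it stands.
- The arm moves only by the tool drive_tool, never from a script. Its argument "commands" is a list of rows, each an object of numbers: "x", "y", "z": the shift along the world's x, y, z in mm; "rx", "ry", "rz": the turn, a rotation vector about the world's x, y, z in units of 5 degrees (1.0 is 5 degrees); "fingers": the finger opening in mm, from 0 to 85.4. A call has 1 to 20 rows; each row is the pose to reach, as a shift and turn from the pose commanded when the call began; what a row does not reach only later rows make up. A row lasts 1/8 s, in which the tool goes at most 62.5 mm and 10.7 degrees, less where a joint would pass 70% of its speed; a pose out of reach is approached as far as the arm can. A call with a gripper value outside its range is refused whole. The fingers move at their own pace and stop on an object; "newtons" is the grip in N (left out, the last holds). Time passes only in rows, so rows that repeat a pose let the fingers close. It gives the time, the measured TCP pose, the force, the opening and the grip force at its end, in the units of the state.
- r.observe(): the state, without advancing time (a new reading comes with each control period).
- r.get_image(name): name is "scene" or "top"; returns a dict with "image" (384x512x3 uint8, red, green, blue), "depth" (384x512 float32, m along the optical axis (not along the pixel's ray), 0 where there is no reading), "fx", "fy", "cx", "cy" (pixels), "R" (3x3) and "t" (3): a world point X has camera coordinates R X + t. Camera axes: x right, y down, z forward; pixel columns grow to the right and rows downward; lengths in m; the calibration is good to about 2 mm. A picture is of the moment at which its call begins.
- r.job_done(): hands the job in; it is judged then, once.
The state is a dict: "clock": time; "q": joint angles; "joint_velocities": joint speeds; "tau": joint torques, N m; "position": TCP position; "tool_rot": TCP orientation; "force": force on the tool from outside, world axes, zero at the start; "wrist_torque": the same for the moment, N m; "grip_width": opening from 0.0 (shut) to 1.0 (fully open); "gripper_force": force on a finger pad.
Only numpy, scipy, OpenCV 4.12 (cv2) and the standard library are available. Lean on these libraries where they do the work, as an engineer would, in place of code of your own. Each camera call takes 0.05 s, during which the arm holds its last target. There are 200 camera calls.

## Working session

There is one attempt and no reset: what is moved stays moved. The work goes in short steps, Python scripts to look and compute and a tool call to move; the robot and the scene stay as the last step left them, time stands still between calls to the robot, and variables do not carry over. Pictures are saved under pics/ and viewed, at most 10 in all, crops included, and the job is handed in when it is done.

Besides the shell and the picture viewer there is one more tool, called after "Call:" by a JSON object that holds its "op" and its "data". drive_tool: Moves the arm, as the interface text tells. Its arguments: {"type":"object","properties":{"commands":{"type":"array"},"newtons":{"type":"number"}},"required":["commands"]}

```bash
mkdir -p pics
cat > h.py <<'E'
import numpy as np, cv2
from plant import r
def shot(n):
    return r.get_image(n)
def save(p,im): cv2.imwrite('pics/'+p,cv2.cvtColor(im,cv2.COLOR_RGB2BGR))
def cloud(g):
    d=g['depth'];v,u=np.mgrid[:d.shape[0],:d.shape[1]]
    P=np.dstack([(u-g['cx'])/g['fx']*d,(v-g['cy'])/g['fy']*d,d])
    W=(P-g['t'])@g['R']; W[d==0]=np.nan
    return W
def ray(g,u,v,z):
    c=-g['R'].T@g['t']; k=g['R'].T@np.array([(u-g['cx'])/g['fx'],(v-g['cy'])/g['fy'],1])
    return c+k*(z-c[2])/k[2]
def proj(g,X):
    p=g['R']@np.array(X)+g['t']; return p[0]/p[2]*g['fx']+g['cx'],p[1]/p[2]*g['fy']+g['cy']
E
python3 - <<'E'
from h import *
for n in('top','scene'):
    g=shot(n); np.savez(n+'0.npz',**g); save(n+'0.png',cv2.resize(g['image'],(800,600)))
    print(n,-g['R'].T@g['t'],g['R'][2],g['fx'])
print(r.observe(),r.tcp_to_grasp)
E
```

```text
top [-0.65001844 -0.22553669  1.67517346] [ 0.55622295  0.09108617 -0.82602623] 497.7050097915862
scene [-0.34109946 -0.10461626  1.10917312] [ 0.59753319  0.04119077 -0.8007855 ] 430.07957605187056
{'clock': 0.1, 'q': array([1.10939669e+00, 2.59149368e-01, 2.08375975e-02, 1.33367875e+00,
       1.43402649e-05, 1.41820297e+00]), 'joint_velocities': array([ 0.00109564, -0.00246279,  0.00284245, -0.0011465 ,  0.00081475,
        0.0016373 ]), 'tau': array([ 3.74665004e-03, -5.56691837e+01,  3.45072913e+01,  1.16204383e-02,
       -2.93022495e-04, -2.59090200e-06]), 'position': array([0.16704522, 0.52376599, 0.23071927]), 'tool_rot': array([ 1.53790343e-01,  9.88103321e-01, -5.67015136e-04, -1.87276371e-04]), 'force': array([-0.35079281,  0.13875257, -0.72819929]), 'wrist_torque': array([ 0.01155416,  0.01542853, -0.01298209]), 'gripper_force': 0.0, 'grip_width': 1.0018369054346457} -0.0187
```

View pics/top0.png

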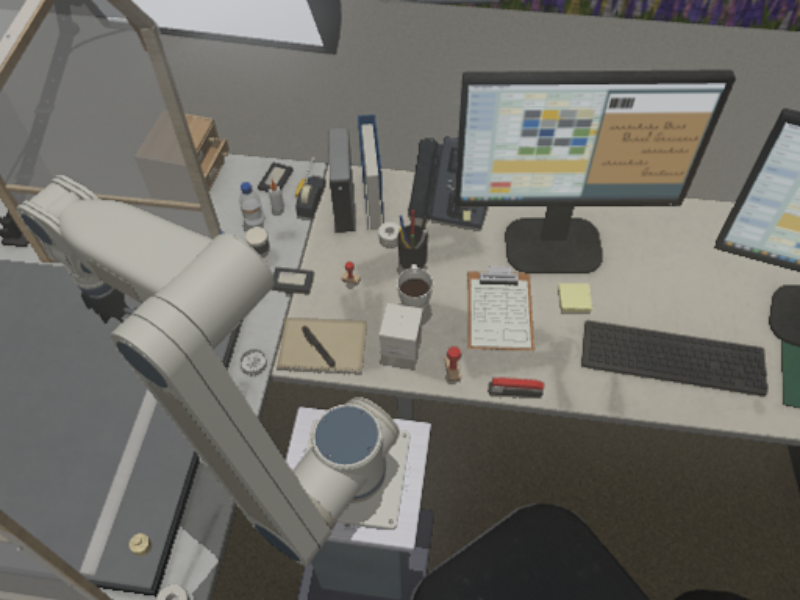

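View pics/scene0.png

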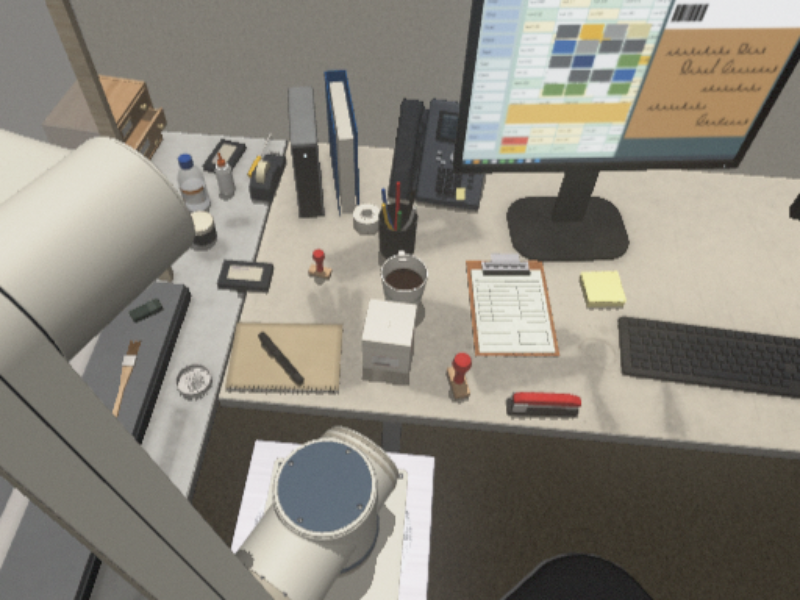

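Run:
```python
from h import *
g=dict(np.load('scene0.npz'))
save('crop0.png',cv2.resize(g['image'][90:260,130:312],None,fx=3.5,fy=3.5,interpolation=cv2.INTER_CUBIC))
for n in('scene','top'):
    g=dict(np.load(n+'0.npz'));W=cloud(g);im=g['image'].astype(int)
    red=((im[...,0]>130)&(im[...,1]<70)&(im[...,2]<70)).astype(np.uint8)
    k,l,s,c=cv2.connectedComponentsWithStats(red)
    for i in range(1,k):
        if s[i,4]>12: print(n,'red',s[i],c[i].round(1),np.nanmedian(W[l==i],0).round(3),np.nanmax(W[l==i],0).round(3))
    for q in [(245,275),(225,155),(245,290)]:
        u,v=(int(a*.64) for a in q)
        if n=='scene':print(q,W[v,u].round(3))
```

```text
scene red [329 253   8   4  14] [331.4 255.3] [ 0.252 -0.299  0.044] [ 0.258 -0.294  0.046]
scene red [348 254  24   5  44] [359.8 256.5] [ 0.256 -0.377  0.043] [ 0.27  -0.346  0.048]
(245, 275) [0.499 0.255 0.017]
(225, 155) [0.861 0.382 0.013]
(245, 290) [0.464 0.247 0.016]
top red [287 223   7   5  17] [290.8 225.4] [ 0.289 -0.201  0.094] [ 0.298 -0.184  0.098]
top red [316 243   7   3  16] [318.4 243.9] [ 0.251 -0.305  0.046] [ 0.258 -0.297  0.057]
top red [326 243  21   5  64] [336.1 244.9] [ 0.256 -0.371  0.044] [ 0.268 -0.334  0.053]
```

View pics/crop0.png

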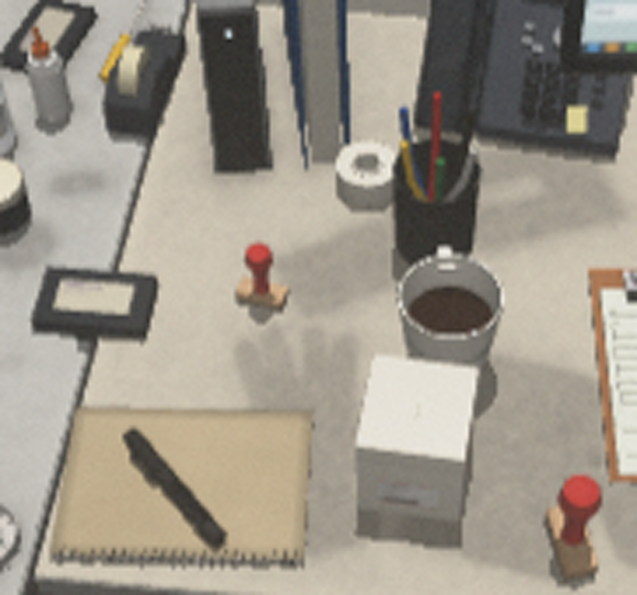

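```bash
cat > m.py <<'E'
from h import *
def pad():
    pts=[]
    for n in('scene','top'):
        g=dict(np.load(n+'0.npz'));W=cloud(g);im=g['image']
        R=np.hypot(W[...,0]-.49,W[...,1]-.25)
        m=(R<.1)&(W[...,2]>.008)&(W[...,2]<.03)
        print(n,m.sum(),np.nanmedian(W[m],0).round(4))
        dark=((im.max(2)<75)&(R<.11)).astype(np.uint8)
        k,l,s,c=cv2.connectedComponentsWithStats(dark);i=1+s[1:,4].argmax()
        mm=(l==i).astype(np.uint8);cn=cv2.findContours(mm,0,1)[0][0][:,0]
        P=np.array([ray(g,u,v,.012)[:2] for u,v in cn]);b=cv2.minAreaRect((P*1000).astype(np.float32));print(s[i],b,cv2.boxPoints(b).round(0).tolist())
        b=cv2.minAreaRect((W[m][:,:2]*1000).astype(np.float32));print('depth',b)
        u,v=map(int,c[i]);
        pts.append(cv2.resize(im[v-25:v+25,u-33:u+33],(792,600),interpolation=cv2.INTER_CUBIC)[:,:])
        # small stamp by red knob
        hsv=cv2.cvtColor(im,cv2.COLOR_RGB2HSV);red=((hsv[...,1]>150)&((hsv[...,0]<6)|(hsv[...,0]>172))&(im[...,0]>90)).astype(np.uint8)
        k,l,s,c=cv2.connectedComponentsWithStats(red)
        for i in range(1,k):
            w=np.nanmedian(W[l==i],0)
            if s[i,4]>8: print(' red',s[i],c[i].round(1),w.round(3),np.nanmax(W[l==i][:,2]).round(3))
    save('pad.png',np.vstack([cv2.resize(p,(396,300)) for p in pts]))
pad()
E
python3 m.py
```

```text
scene 570 [0.5007 0.2538 0.0152]
[158 263  48  29 621] ((172.42129516601562, 113.56814575195312), (76.3730239868164, 129.28846740722656), 21.570621490478516) [[113.0, 160.0], [161.0, 39.0], [232.0, 67.0], [184.0, 188.0]]
depth ((498.3420715332031, 255.01861572265625), (106.00818634033203, 83.29170989990234), 89.27315521240234)
 red [201 160   6   5  23] [203.3 162. ] [0.53  0.102 0.069] 0.072
 red [291 226  10   9  69] [295.6 230.1] [ 0.293 -0.195  0.093] 0.098
 red [329 251  43   8 220] [349.8 254.4] [ 0.26  -0.352  0.045] 0.051
top 352 [0.5003 0.2495 0.0153]
[185 247  39  26 449] ((164.85308837890625, 121.19486236572266), (82.66694641113281, 151.30714416503906), 34.228477478027344) [[88.0, 160.0], [173.0, 35.0], [242.0, 82.0], [156.0, 207.0]]
depth ((493.4277038574219, 234.44747924804688), (184.9453582763672, 150.19869995117188), 11.711620330810547)
 red [221 168   5   3  12] [223.1 169.2] [0.527 0.1   0.067] 0.085
 red [287 223   7   5  32] [290.1 225.1] [ 0.29  -0.195  0.094] 0.101
 red [316 243  31   6  90] [331.9 244.5] [ 0.256 -0.356  0.044] 0.057
```

View pics/pad.png

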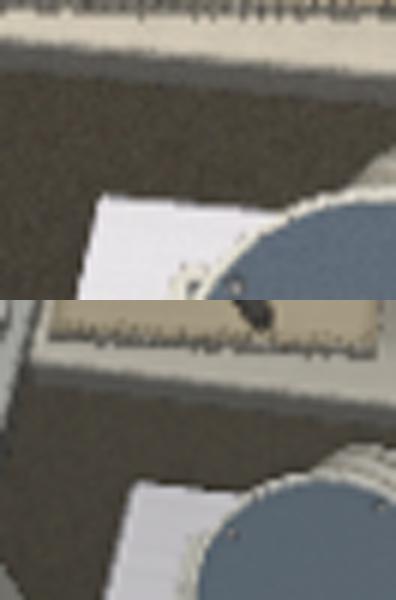

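```bash
cat > m2.py <<'E'
from h import *
out=[]
for n in('scene','top'):
    g=dict(np.load(n+'0.npz'));W=cloud(g);im=g['image']
    R=np.hypot(W[...,0]-.5,W[...,1]-.25)
    dark=((im.max(2)<85)&(R<.1)&(W[...,2]>-.01)&(W[...,2]<.03)).astype(np.uint8)
    k,l,s,c=cv2.connectedComponentsWithStats(dark);i=1+s[1:,4].argmax();u,v=map(int,c[i]);print(n,s[i])
    T=W[(R<.1)&(abs(W[...,2]-.015)<.004)&((im.max(2)<85)|(R<.03))]
    for y in np.arange(.185,.32,.008):
        q=T[abs(T[:,1]-y)<.004]
        if len(q)>2: print(y.round(3),len(q),q[:,0].min().round(4),q[:,0].max().round(4),q[:,2].mean().round(4))
    a=im[v-22:v+22,u-29:u+29];a=np.clip(a.astype(float)*2,0,255).astype(np.uint8)
    out.append(cv2.resize(a,(396,300),interpolation=cv2.INTER_CUBIC))
save('pad2.png',np.vstack(out))
E
python3 m2.py
```

```text
scene [139 167  36  24 362]
0.201 14 0.475 0.5234 0.015
0.209 37 0.4717 0.5361 0.0154
0.217 28 0.4704 0.5353 0.0152
0.225 27 0.4707 0.5355 0.0153
0.233 34 0.4707 0.5355 0.0154
0.241 31 0.4747 0.5353 0.0152
0.249 43 0.4566 0.5362 0.0147
0.257 46 0.4579 0.5369 0.0153
0.265 32 0.4719 0.5352 0.0156
0.273 26 0.474 0.5338 0.0151
0.281 16 0.4709 0.5383 0.0144
0.289 21 0.4698 0.5354 0.0147
0.297 40 0.4685 0.5353 0.0151
0.305 20 0.4721 0.5359 0.0151
top [174 172  26  18 198]
0.201 9 0.4744 0.518 0.0155
0.209 17 0.4695 0.5311 0.0151
0.217 11 0.4713 0.527 0.0157
0.225 13 0.468 0.5317 0.0159
0.233 17 0.4708 0.5329 0.0144
0.241 15 0.469 0.5332 0.0151
0.249 21 0.4601 0.5324 0.0159
0.257 18 0.4572 0.5215 0.0149
0.265 15 0.471 0.5298 0.015
0.273 12 0.4716 0.5328 0.015
0.281 8 0.4742 0.5303 0.0146
0.289 5 0.478 0.5261 0.0157
0.297 13 0.4706 0.5275 0.0157
0.305 3 0.5028 0.5234 0.0131
```

View pics/pad2.png

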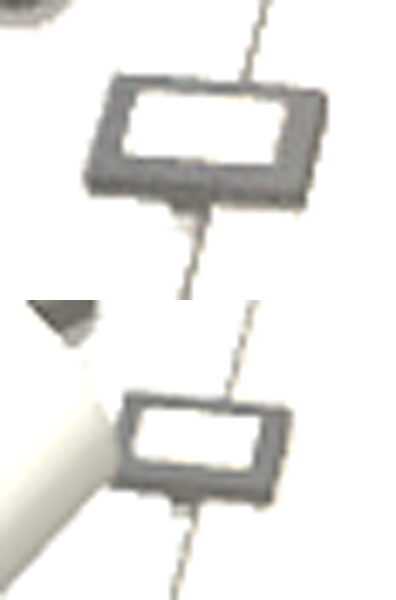

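```bash
cat > m3.py <<'E'
from h import *
for n in('scene','top'):
    g=dict(np.load(n+'0.npz'));W=cloud(g);im=g['image'];hsv=cv2.cvtColor(im,cv2.COLOR_RGB2HSV);H,S,V=[hsv[...,i].astype(int) for i in range(3)]
    print(n)
    # foot: raised 4..20mm near stamp
    R=np.hypot(W[...,0]-.53,W[...,1]-.10)
    T=W[(R<.045)&(W[...,2]>.009)&(W[...,2]<.019)];print('foot',len(T),T.mean(0).round(4),cv2.minAreaRect((T[:,:2]*1000).astype(np.float32)))
    K=W[(R<.045)&(W[...,2]>.04)];print('knob',len(K),((K.min(0)+K.max(0))/2).round(4),K.max(0).round(4))
    m=((R<.05)&(S>75)&(H<25)&(W[...,2]<.022)).astype(np.uint8)
    u=np.argwhere(m)[:,::-1];P=np.array([ray(g,a,b,.011)[:2]*1000 for a,b in u],np.float32);print(' wood',len(u),cv2.minAreaRect(P))
    # paper
    m=((W[...,2]>.001)&(W[...,2]<.012)&(V>185)&(S<40)&(abs(W[...,0]-.48)<.2)&(abs(W[...,1]+.28)<.15)).astype(np.uint8)
    m=cv2.morphologyEx(m,3,np.ones((5,5)));k,l,s,c=cv2.connectedComponentsWithStats(m);i=1+s[1:,4].argmax()
    cn=max(cv2.findContours((l==i).astype(np.uint8),0,1)[0],key=len)[:,0];P=np.array([ray(g,a,b,.005)[:2]*1000 for a,b in cn],np.float32);b=cv2.minAreaRect(P);print('paper',s[i],b,cv2.boxPoints(b).round().tolist())
    # brown board
    m=((W[...,2]>-.003)&(W[...,2]<.02)&(S>90)&(H<20)&(abs(W[...,0]-.48)<.2)&(abs(W[...,1]+.28)<.15)).astype(np.uint8)
    k,l,s,c=cv2.connectedComponentsWithStats(m);P=np.argwhere(m);P=np.array([ray(g,a,b,.003)[:2]*1000 for b,a in P],np.float32);b=cv2.minAreaRect(P);print('board',m.sum(),b,cv2.boxPoints(b).round().tolist())
    for nm,x,y in(('notebook',.40,.2),('notebook',.43,.2)):
        q=W[np.hypot(W[...,0]-x,W[...,1]-y)<.01];print(nm,np.median(q,0).round(4))
    q=W[(W[...,2]>.04)&(W[...,2]<.06)&(np.hypot(W[...,0]-.57,W[...,1]-.36)<.12)&(W[...,1]>.25)]
    if len(q):print('jar',len(q),q.min(0),q.max(0))
    for nm,c0 in(('carton',(.42,.0)),('pens',(.6,0))):
        q=W[(W[...,2]>.08)&(W[...,2]<.2)&(np.hypot(W[...,0]-c0[0],W[...,1]-c0[1])<.12)];
        if len(q):print(nm,q.min(0).round(3),q.max(0).round(3))
g=dict(np.load('scene0.npz'));u,v=map(int,proj(g,(.42,-.27,.005)));print(u,v)
save('form.png',cv2.resize(g['image'][160:240,285:375],(720,600)[:1]+(600,),interpolation=cv2.INTER_CUBIC))
E
python3 m3.py
```

```text
scene
foot 70 [0.5297 0.103  0.0134] ((530.1961669921875, 102.63934326171875), (44.878578186035156, 25.10771942138672), 78.51409149169922)
knob 61 [0.5305 0.1022 0.0573] [0.5414 0.114  0.0722]
 wood 69 ((533.2930908203125, 102.19422912597656), (43.73894119262695, 25.880022048950195), 83.66840362548828)
paper [ 275  151   95   77 4359] ((523.169921875, -280.1488037109375), (297.4936218261719, 305.38519287109375), 89.96428680419922) [[370.0, -429.0], [676.0, -429.0], [676.0, -131.0], [371.0, -131.0]]
board 408 ((458.7033386230469, -287.4073486328125), (207.61634826660156, 325.2808532714844), 87.56900787353516) [[292.0, -384.0], [617.0, -398.0], [626.0, -191.0], [301.0, -177.0]]
notebook [ 4.017e-01  1.997e-01 -4.000e-04]
notebook [0.4301 0.1991 0.0008]
jar 204 [0.57726098 0.34346117 0.04030604] [0.68697478 0.41645179 0.05920887]
carton [ 0.31  -0.114  0.08 ] [ 0.522 -0.012  0.104]
pens [ 0.487 -0.093  0.08 ] [0.713 0.044 0.198]
top
foot 35 [0.5299 0.0993 0.0146] ((537.75, 102.89523315429688), (52.07485580444336, 44.92393493652344), 21.91828727722168)
knob 37 [0.5302 0.0999 0.0647] [0.5448 0.1107 0.0852]
 wood 33 ((528.0762329101562, 101.25575256347656), (41.35551834106445, 20.523189544677734), 80.63643646240234)
paper [ 302  179   37   43 1401] ((476.0517883300781, -298.88751220703125), (198.41204833984375, 142.22998046875), 5.209953784942627) [[371.0, -237.0], [384.0, -379.0], [581.0, -361.0], [568.0, -219.0]]
board 178 ((453.76385498046875, -275.74700927734375), (300.1827392578125, 211.7529296875), 6.172977447509766) [[293.0, -187.0], [316.0, -397.0], [614.0, -365.0], [592.0, -154.0]]
notebook [0.3996 0.2005 0.0015]
notebook [ 4.293e-01  2.002e-01 -3.000e-04]
jar 157 [0.57408896 0.33936698 0.04005619] [0.68253191 0.46470448 0.05973502]
carton [ 0.309 -0.116  0.08 ] [ 0.52  -0.014  0.109]
pens [ 0.486 -0.094  0.08 ] [0.713 0.048 0.198]
318 212
```

View pics/form.png

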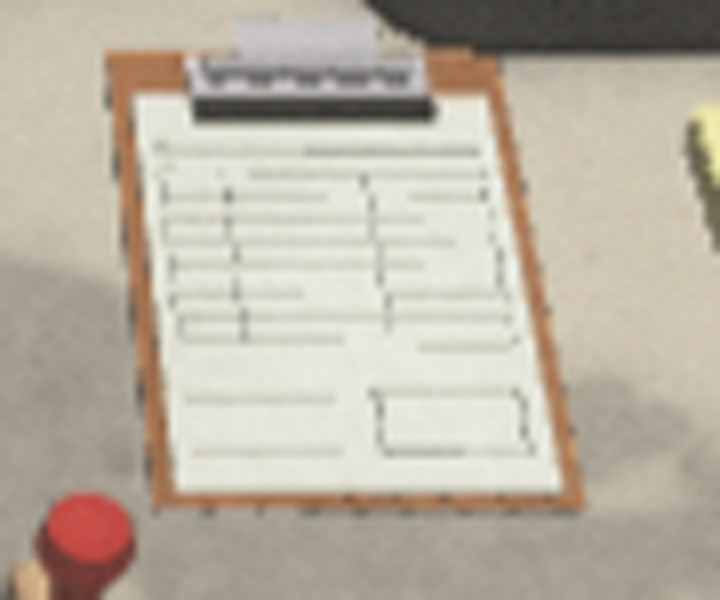

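```bash
cat > m4.py <<'E'
from h import *
g=dict(np.load('scene0.npz'))
f=lambda x,y,z:ray(g,285+(x+.5)/8-.5,160+(y+.5)/7.5-.5,z)[:2]*1000
B=[f(*p,.005) for p in((375,393),(520,391),(533,455),(381,453))]
print('box',np.round(B,1).tolist(),np.mean(B,0).round(1),[np.linalg.norm(B[i]-B[i-3]).round(1) for i in range(4)])
C=[f(*p,z) for p,z in(((105,52),.004),((497,52),.004),((583,500),.004),((153,498),.004))]
print('board',np.round(C,1).tolist(),np.mean(C,0).round(1),[np.linalg.norm(C[i]-C[i-3]).round(1) for i in range(4)])
for a,b in((C[0],C[3]),(C[1],C[2])): d=a-b;print('yaw x',np.degrees(np.arctan2(d[1],d[0])))
for a,b in((C[0],C[1]),(C[3],C[2])): d=a-b;print('yaw y',np.degrees(np.arctan2(-d[0],d[1])))
# subpixel: board outline in both views by brown mask, robust line of left/right edges
for n in('scene','top'):
    g=dict(np.load(n+'0.npz'));W=cloud(g);im=g['image'];h=cv2.cvtColor(im,cv2.COLOR_RGB2HSV)
    m=((h[...,1]>110)&(h[...,0]<18)&(h[...,2]>60)&(abs(W[...,0]-.47)<.14)&(W[...,1]<-.17)&(W[...,1]>-.40)&(W[...,2]<.015)&(W[...,2]>-.005)&(np.hypot(W[...,0]-.29,W[...,1]+.2)>.07)).astype(np.uint8)
    k,l,s,c=cv2.connectedComponentsWithStats(m,connectivity=8)
    for i in range(1,k):
        if s[i,4]<8: m[l==i]=0
    P=np.array([ray(g,a,b,.004)[:2]*1000 for b,a in np.argwhere(m)],np.float32);b=cv2.minAreaRect(P)
    print(n,m.sum(),b)
    w,hh=b[1];a=np.radians(b[2]+(90 if w<hh else 0));
    if a>1.6:a-=np.pi
    print(' yaw',np.degrees(a),'date',np.array(b[0])+[[-80*np.cos(a)+36*np.sin(a)],[-80*np.sin(a)-36*np.cos(a)]][0]if 0 else (b[0][0]-80*np.cos(a)+36*np.sin(a),b[0][1]-80*np.sin(a)-36*np.cos(a)))
E
python3 m4.py
```

```text
box [[425.9, -311.2], [432.8, -367.4], [401.5, -370.9], [396.4, -312.8]] [ 414.2 -340.6] [np.float64(56.7), np.float64(31.4), np.float64(58.3), np.float64(29.5)]
board [[599.6, -202.4], [617.4, -366.8], [382.4, -389.0], [366.3, -226.3]] [ 491.4 -296.1] [np.float64(165.3), np.float64(236.1), np.float64(163.6), np.float64(234.5)]
yaw x 5.841557451319337
yaw x 5.411137166771548
yaw y 6.173989521466829
yaw y 5.623656101919319
scene 280 ((488.5861511230469, -296.4438171386719), (235.47335815429688, 162.59542846679688), 5.51903772354126)
 yaw 5.51903772354126 date (np.float64(412.41936097523023), np.float64(-339.9710508961537))
top 115 ((485.0648193359375, -297.0718078613281), (232.28399658203125, 158.4122772216797), 5.875657558441162)
 yaw 5.875657558441162 date (np.float64(409.1704245915651), np.float64(-341.07227202235003))
```

Call:
{"op": "drive_tool", "data": {"commands": [{"x": 70, "y": -70, "z": -20, "rz": 1.8, "fingers": 34}, {"x": 140, "y": -130, "z": -40, "rz": 3.54, "fingers": 34}, {"x": 200, "y": -200, "z": -60, "rz": 3.54, "fingers": 34}, {"x": 250, "y": -250, "z": -90, "rz": 3.54, "fingers": 34}, {"x": 289, "y": -270, "z": -130, "rz": 3.54, "fingers": 34}, {"x": 289, "y": -270, "z": -150, "rz": 3.54, "fingers": 34}, {"x": 289, "y": -270, "z": -150, "rz": 3.54, "fingers": 34}, {"x": 289, "y": -270, "z": -150, "rz": 3.54, "fingers": 34}], "newtons": 20}}

```text
$.commands[0]: bad value
```

Call:
{"op": "drive_tool", "data": {"commands": [{"x": 70, "y": -70, "z": -20, "rx": 0, "ry": 0, "rz": 1.8, "fingers": 34}, {"x": 140, "y": -130, "z": -40, "rx": 0, "ry": 0, "rz": 3.54, "fingers": 34}, {"x": 200, "y": -200, "z": -60, "rx": 0, "ry": 0, "rz": 3.54, "fingers": 34}, {"x": 250, "y": -250, "z": -90, "rx": 0, "ry": 0, "rz": 3.54, "fingers": 34}, {"x": 289, "y": -270, "z": -130, "rx": 0, "ry": 0, "rz": 3.54, "fingers": 34}, {"x": 289, "y": -270, "z": -150, "rx": 0, "ry": 0, "rz": 3.54, "fingers": 34}, {"x": 289, "y": -270, "z": -150, "rx": 0, "ry": 0, "rz": 3.54, "fingers": 34}, {"x": 289, "y": -270, "z": -150, "rx": 0, "ry": 0, "rz": 3.54, "fingers": 34}], "newtons": 20}}

```text
clock: 1.1
position: [0.4568, 0.2515, 0.0787]
tool_rot: [0.002, 1.0, -0.001, -0.002]
force: [-1.4, -0.1, 0.2]
grip_width: 0.4
gripper_force: 0.0
```

Call:
{"op": "drive_tool", "data": {"commands": [{"x": 0, "y": 0, "z": -25, "rx": 0, "ry": 0, "rz": 0, "fingers": 34}, {"x": 0, "y": 0, "z": -50, "rx": 0, "ry": 0, "rz": 0, "fingers": 34}, {"x": 0, "y": 0, "z": -65, "rx": 0, "ry": 0, "rz": 0, "fingers": 34}, {"x": 0, "y": 0, "z": -75, "rx": 0, "ry": 0, "rz": 0, "fingers": 34}, {"x": 0, "y": 0, "z": -75, "rx": 0, "ry": 0, "rz": 0, "fingers": 34}, {"x": 0, "y": 0, "z": -75, "rx": 0, "ry": 0, "rz": 0, "fingers": 10}, {"x": 0, "y": 0, "z": -75, "rx": 0, "ry": 0, "rz": 0, "fingers": 10}, {"x": 0, "y": 0, "z": -75, "rx": 0, "ry": 0, "rz": 0, "fingers": 10}, {"x": 0, "y": 0, "z": -75, "rx": 0, "ry": 0, "rz": 0, "fingers": 10}], "newtons": 20}}

```text
clock: 2.22
position: [0.4565, 0.2544, 0.0068]
tool_rot: [-0.0, 1.0, 0.0, 0.0]
force: [-0.4, 3.9, 4.7]
grip_width: 0.194
gripper_force: 19.7
```

Call:
{"op": "drive_tool", "data": {"commands": [{"x": 0.6, "y": 0, "z": 8, "rx": 0, "ry": 0, "rz": 0, "fingers": 10}, {"x": 2.3, "y": 0, "z": 16, "rx": 0, "ry": 0, "rz": 0, "fingers": 10}, {"x": 4.7, "y": 0, "z": 24, "rx": 0, "ry": 0, "rz": 0, "fingers": 10}, {"x": 7.7, "y": 0, "z": 31, "rx": 0, "ry": 0, "rz": 0, "fingers": 10}, {"x": 11.6, "y": 0, "z": 38.3, "rx": 0, "ry": 0, "rz": 0, "fingers": 10}, {"x": 16, "y": 0, "z": 45, "rx": 0, "ry": 0, "rz": 0, "fingers": 10}, {"x": 21.3, "y": 0, "z": 51, "rx": 0, "ry": 0, "rz": 0, "fingers": 10}, {"x": 27, "y": 0, "z": 56.7, "rx": 0, "ry": 0, "rz": 0, "fingers": 10}, {"x": 33.3, "y": 0, "z": 61.6, "rx": 0, "ry": 0, "rz": 0, "fingers": 10}, {"x": 40, "y": 0, "z": 66, "rx": 0, "ry": 0, "rz": 0, "fingers": 10}, {"x": 40, "y": 0, "z": 66, "rx": 0, "ry": 0, "rz": 0, "fingers": 10}]}}

```text
clock: 3.6
position: [0.4965, 0.2545, 0.0725]
tool_rot: [-0.0, 1.0, 0.001, -0.0]
force: [-0.3, 6.1, -2.0]
grip_width: 0.192
gripper_force: 19.7
```

Call:
{"op": "drive_tool", "data": {"commands": [{"x": 7, "y": 0, "z": 3.7, "rx": 0, "ry": 0, "rz": 0, "fingers": 10}, {"x": 14.6, "y": 0, "z": 6.8, "rx": 0, "ry": 0, "rz": 0, "fingers": 10}, {"x": 22.3, "y": 0, "z": 9, "rx": 0, "ry": 0, "rz": 0, "fingers": 10}, {"x": 30.3, "y": 0, "z": 10.4, "rx": 0, "ry": 0, "rz": 0, "fingers": 10}, {"x": 38.3, "y": 0, "z": 11, "rx": 0, "ry": 0, "rz": 0, "fingers": 10}, {"x": 46.4, "y": 0, "z": 10.9, "rx": 0, "ry": 0, "rz": 0, "fingers": 10}, {"x": 54.4, "y": 0, "z": 9.8, "rx": 0, "ry": 0, "rz": 0, "fingers": 10}, {"x": 62.2, "y": 0, "z": 8, "rx": 0, "ry": 0, "rz": 0, "fingers": 10}, {"x": 71, "y": 0, "z": 5.2, "rx": 0, "ry": 0, "rz": 0, "fingers": 10}, {"x": 71, "y": 0, "z": 5.2, "rx": 0, "ry": 0, "rz": 0, "fingers": 10}, {"x": 71, "y": 0, "z": 5.2, "rx": 0, "ry": 0, "rz": 0, "fingers": 10}]}}

```text
clock: 4.97
position: [0.567, 0.2549, 0.0777]
tool_rot: [-0.0, 1.0, 0.001, -0.0]
force: [-0.5, 8.0, 1.1]
grip_width: 0.188
gripper_force: 19.9
```

Run:
```python
from h import *
g=shot('scene');save('lid.png',cv2.resize(g['image'][90:240,100:300],(800,600),interpolation=cv2.INTER_CUBIC))
```

```text
(no output)
```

View pics/lid.png

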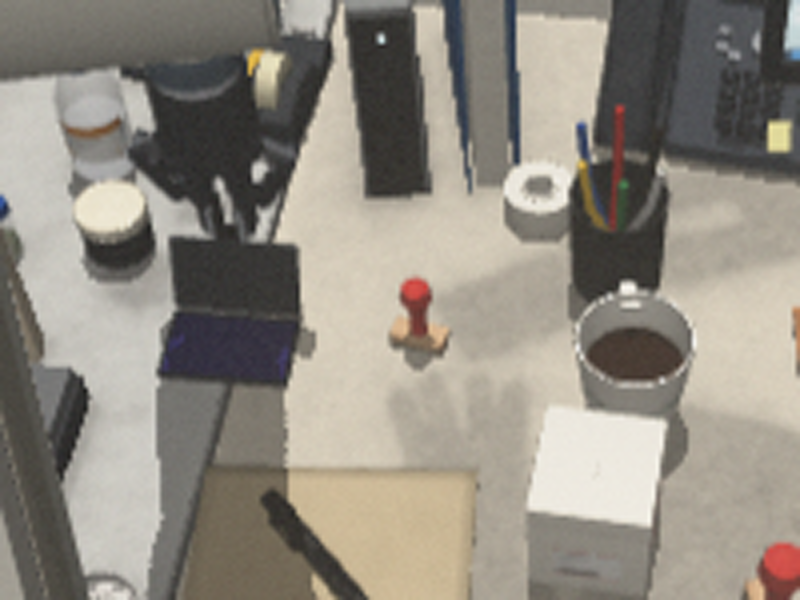

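Call:
{"op": "drive_tool", "data": {"commands": [{"x": 0, "y": 0, "z": 0, "rx": 0, "ry": 0, "rz": 0, "fingers": 32}, {"x": 0, "y": 0, "z": 0, "rx": 0, "ry": 0, "rz": 0, "fingers": 36}, {"x": 0, "y": 0, "z": 0, "rx": 0, "ry": 0, "rz": 0, "fingers": 36}, {"x": 0, "y": 0, "z": 15, "rx": 0, "ry": 0, "rz": 0, "fingers": 36}, {"x": 0, "y": 0, "z": 45, "rx": 0, "ry": 0, "rz": 0, "fingers": 40}, {"x": 0, "y": -50, "z": 60, "rx": 0, "ry": 0, "rz": -0.9, "fingers": 50}, {"x": -20, "y": -100, "z": 60, "rx": 0, "ry": 0, "rz": -1.8, "fingers": 50}, {"x": -37, "y": -153, "z": 60, "rx": 0, "ry": 0, "rz": -1.8, "fingers": 50}, {"x": -37, "y": -153, "z": 60, "rx": 0, "ry": 0, "rz": -1.8, "fingers": 50}, {"x": -37, "y": -153, "z": 60, "rx": 0, "ry": 0, "rz": -1.8, "fingers": 50}]}}

```text
clock: 6.28
position: [0.5306, 0.1009, 0.1385]
tool_rot: [0.079, 0.997, 0.0, 0.001]
force: [0.4, -0.8, -0.6]
grip_width: 0.584
gripper_force: 0.0
```

Run:
```python
from h import *
g=shot('scene');W=cloud(g)
q=W[(W[...,0]>.49)&(W[...,0]<.62)&(abs(W[...,1]-.255)<.045)&(W[...,2]>.005)&(W[...,2]<.095)]
for a in np.arange(.005,.09,.01):
    s=q[(q[:,2]>=a)&(q[:,2]<a+.01)]
    if len(s):print(a.round(3),len(s),np.median(s,0).round(4))
p=q[q[:,2]>.02];f=np.polyfit(p[:,2],p[:,0],1);print('lid angle',np.pi/2+np.arctan(f[0]))
print(r.observe()['position'])
# stamp foot again from scene
R=np.hypot(W[...,0]-.53,W[...,1]-.10);T=W[(R<.045)&(W[...,2]>.009)&(W[...,2]<.019)]
if len(T):print(len(T),cv2.minAreaRect((T[:,:2]*1000).astype(np.float32)))
```

```text
0.005 278 [0.5192 0.2537 0.0079]
0.015 70 [0.5427 0.2524 0.0197]
0.025 73 [0.5473 0.2563 0.0293]
0.035 81 [0.5503 0.2596 0.0404]
0.045 80 [0.5544 0.2539 0.0505]
0.055 77 [0.5574 0.2544 0.0604]
0.065 67 [0.5612 0.2582 0.0682]
0.075 18 [0.5658 0.2537 0.0804]
lid angle 1.926732419213305
[0.5306987  0.10143508 0.13818308]
61 ((530.9024047851562, 103.06070709228516), (45.27335739135742, 22.753904342651367), 79.27433013916016)
```

Call:
{"op": "drive_tool", "data": {"commands": [{"x": 0, "y": 0.5, "z": -40, "rx": 0, "ry": 0, "rz": 0, "fingers": 50}, {"x": 0, "y": 0.5, "z": -75, "rx": 0, "ry": 0, "rz": 0, "fingers": 50}, {"x": 0, "y": 0.5, "z": -95, "rx": 0, "ry": 0, "rz": 0, "fingers": 50}, {"x": 0, "y": 0.5, "z": -102, "rx": 0, "ry": 0, "rz": 0, "fingers": 50}, {"x": 0, "y": 0.5, "z": -102, "rx": 0, "ry": 0, "rz": 0, "fingers": 50}, {"x": 0, "y": 0.5, "z": -102, "rx": 0, "ry": 0, "rz": 0, "fingers": 30}, {"x": 0, "y": 0.5, "z": -102, "rx": 0, "ry": 0, "rz": 0, "fingers": 15}, {"x": 0, "y": 0.5, "z": -102, "rx": 0, "ry": 0, "rz": 0, "fingers": 15}, {"x": 0, "y": 0.5, "z": -102, "rx": 0, "ry": 0, "rz": 0, "fingers": 15}, {"x": 0, "y": 0.5, "z": -102, "rx": 0, "ry": 0, "rz": 0, "fingers": 15}], "newtons": 40}}

```text
clock: 7.58
position: [0.5309, 0.1017, 0.0365]
tool_rot: [0.078, 0.997, 0.0, 0.001]
force: [-0.7, 3.0, 6.1]
grip_width: 0.27
gripper_force: 39.2
```

Call:
{"op": "drive_tool", "data": {"commands": [{"x": 0, "y": 0, "z": 15, "rx": 0, "ry": 0, "rz": 0, "fingers": 15}, {"x": 0, "y": 0, "z": 45, "rx": 0, "ry": 0, "rz": 0, "fingers": 15}, {"x": -10, "y": 35, "z": 75, "rx": 0, "ry": 0, "rz": 0.5, "fingers": 15}, {"x": -20, "y": 75, "z": 80, "rx": 0, "ry": 0, "rz": 1.2, "fingers": 15}, {"x": -30, "y": 115, "z": 80, "rx": 0, "ry": 0, "rz": 2, "fingers": 15}, {"x": -30, "y": 145, "z": 80, "rx": 0, "ry": 0, "rz": 2, "fingers": 15}, {"x": -30, "y": 153, "z": 80, "rx": 0, "ry": 0, "rz": 2, "fingers": 15}, {"x": -30, "y": 153, "z": 80, "rx": 0, "ry": 0, "rz": 2, "fingers": 15}, {"x": -30, "y": 153, "z": 80, "rx": 0, "ry": 0, "rz": 2, "fingers": 15}]}}

```text
clock: 8.7
position: [0.5002, 0.2535, 0.1156]
tool_rot: [-0.008, 1.0, -0.0, -0.0]
force: [-0.2, -0.1, -0.0]
grip_width: 0.275
gripper_force: 39.5
```

```bash
cat > foot.py <<'E'
from h import *
import sys
def foot(n,pic=None):
    g=shot(n);W=cloud(g);o=r.observe();p=o['position'];im=g['image'];h=cv2.cvtColor(im,cv2.COLOR_RGB2HSV)
    f=p[2]-.0365
    R=np.hypot(W[...,0]-p[0],W[...,1]-p[1]);dz=W[...,2]-f
    T=W[(R<.045)&(dz>.009)&(dz<.021)];print(n,p.round(4),o['force'].round(1),o['gripper_force'].round(1))
    if len(T)>10:
        c,s,a=cv2.minAreaRect((T[:,:2]*1000).astype(np.float32));a=a if s[0]>s[1] else a+90
        print('top of foot',len(T),np.median(T[:,2]).round(4),np.round(c,1),np.round(s,1),round(a,1))
        A=np.c_[T[:,:2]-T[:,:2].mean(0),np.ones(len(T))];print(' slopes',np.linalg.lstsq(A,T[:,2],rcond=None)[0].round(3))
    if pic:
        u,v=map(int,proj(g,[p[0],p[1],f+.02]));save(pic,cv2.resize(im[max(v-37,0):v+38,u-50:u+50],(800,600),interpolation=cv2.INTER_CUBIC));print(u,v)
    return g
if __name__=='__main__':
    foot('scene',sys.argv[1] if len(sys.argv)>1 else None);foot('top')
E
python3 foot.py ink.png
```

```text
Traceback (most recent call last):
  File "foot.py", line 16, in <module>
    foot('scene',sys.argv[1] if len(sys.argv)>1 else None);foot('top')
    ~~~~^^^^^^^^^^^^^^^^^^^^^^^^^^^^^^^^^^^^^^^^^^^^^^^^^^
  File "foot.py", line 7, in foot
    T=W[(R<.045)&(dz>.009)&(dz<.021)];print(n,p.round(4),o['force'].round(1),o['gripper_force'].round(1))
                                                                             ^^^^^^^^^^^^^^^^^^^^^^^^
AttributeError: 'float' object has no attribute 'round'
```

```bash
sed -i "s/o\['gripper_force'\].round(1)/round(o['gripper_force'],1)/" foot.py; python3 foot.py ink.png
```

```text
scene [0.5003 0.2536 0.1156] [ 0.  -0.4  0. ] 39.5
top of foot 77 0.0927 [498.6 254. ] [24.3 46.1] 94.5
 slopes [0.027 0.027 0.093]
152 159
top [0.5003 0.2536 0.1156] [ 0.7  0.  -1. ] 39.5
top of foot 39 0.094 [498.9 252.8] [45.1 26.6] 87.6
 slopes [-0.174  0.02   0.094]
```

View pics/ink.png

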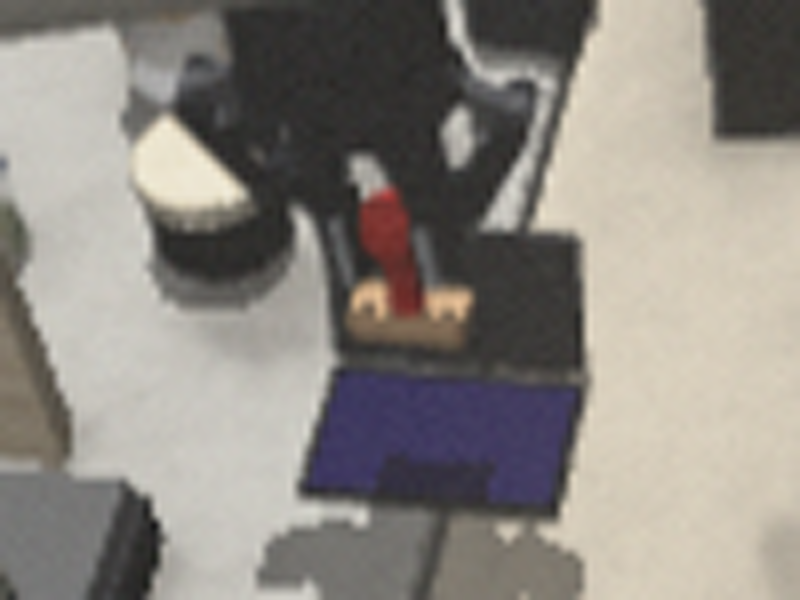

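Call:
{"op": "drive_tool", "data": {"commands": [{"x": 1, "y": 0, "z": -25, "rx": 0, "ry": 0, "rz": 0, "fingers": 15}, {"x": 1, "y": 0, "z": -50, "rx": 0, "ry": 0, "rz": 0, "fingers": 15}, {"x": 1, "y": 0, "z": -62, "rx": 0, "ry": 0, "rz": 0, "fingers": 15}, {"x": 1, "y": 0, "z": -67, "rx": 0, "ry": 0, "rz": 0, "fingers": 15}, {"x": 1, "y": 0, "z": -69, "rx": 0, "ry": 0, "rz": 0, "fingers": 15}, {"x": 1, "y": 0, "z": -70, "rx": 0, "ry": 0, "rz": 0, "fingers": 15}, {"x": 1, "y": 0, "z": -70, "rx": 0, "ry": 0, "rz": 0, "fingers": 15}]}}

```text
clock: 9.72
position: [0.5014, 0.2546, 0.0459]
tool_rot: [-0.009, 1.0, 0.0, 0.0]
force: [0.6, 0.1, -1.6]
grip_width: 0.269
gripper_force: 39.4
```

Call:
{"op": "drive_tool", "data": {"commands": [{"x": 0, "y": 0, "z": -0.5, "rx": 0, "ry": 0, "rz": 0, "fingers": 15}, {"x": 0, "y": 0, "z": -1, "rx": 0, "ry": 0, "rz": 0, "fingers": 15}, {"x": 0, "y": 0, "z": -1, "rx": 0, "ry": 0, "rz": 0, "fingers": 15}]}}

```text
clock: 10.1
position: [0.5016, 0.2548, 0.0453]
tool_rot: [-0.009, 1.0, 0.0, 0.001]
force: [-0.5, 0.5, 5.2]
grip_width: 0.273
gripper_force: 39.8
```

Call:
{"op": "drive_tool", "data": {"commands": [{"x": 0, "y": 0, "z": -0.5, "rx": 0, "ry": 0, "rz": 0, "fingers": 15}, {"x": 0, "y": 0, "z": -0.5, "rx": 0, "ry": 0, "rz": 0, "fingers": 15}, {"x": 0, "y": 0, "z": -0.5, "rx": 0, "ry": 0, "rz": 0, "fingers": 15}, {"x": 0, "y": 0, "z": -0.5, "rx": 0, "ry": 0, "rz": 0, "fingers": 15}]}}

```text
clock: 10.6
position: [0.5018, 0.2549, 0.0452]
tool_rot: [-0.009, 1.0, 0.0, 0.001]
force: [-1.8, 0.2, 10.0]
grip_width: 0.269
gripper_force: 40.0
```

Call:
{"op": "drive_tool", "data": {"commands": [{"x": 0, "y": 0, "z": 20, "rx": 0, "ry": 0, "rz": 0, "fingers": 15}, {"x": 0, "y": 0, "z": 70, "rx": 0, "ry": 0, "rz": 0, "fingers": 15}, {"x": 0, "y": 0, "z": 120, "rx": 0, "ry": 0, "rz": 0, "fingers": 15}, {"x": 0, "y": 0, "z": 170, "rx": 0, "ry": 0, "rz": 0, "fingers": 15}, {"x": 0, "y": -10, "z": 185, "rx": 0, "ry": 0, "rz": 0, "fingers": 15}, {"x": -7, "y": -50, "z": 185, "rx": 0, "ry": 0, "rz": 0, "fingers": 15}, {"x": -15, "y": -100, "z": 185, "rx": 0, "ry": 0, "rz": 0.1, "fingers": 15}, {"x": -22, "y": -150, "z": 185, "rx": 0, "ry": 0, "rz": 0.2, "fingers": 15}, {"x": -30, "y": -200, "z": 185, "rx": 0, "ry": 0, "rz": 0.3, "fingers": 15}, {"x": -37, "y": -250, "z": 185, "rx": 0, "ry": 0, "rz": 0.4, "fingers": 15}, {"x": -45, "y": -300, "z": 185, "rx": 0, "ry": 0, "rz": 0.5, "fingers": 15}, {"x": -52, "y": -350, "z": 185, "rx": 0, "ry": 0, "rz": 0.6, "fingers": 15}, {"x": -60, "y": -400, "z": 185, "rx": 0, "ry": 0, "rz": 0.7, "fingers": 15}, {"x": -67, "y": -450, "z": 185, "rx": 0, "ry": 0, "rz": 0.8, "fingers": 15}, {"x": -75, "y": -500, "z": 185, "rx": 0, "ry": 0, "rz": 0.9, "fingers": 15}, {"x": -82, "y": -550, "z": 185, "rx": 0, "ry": 0, "rz": 1, "fingers": 15}, {"x": -88, "y": -585, "z": 185, "rx": 0, "ry": 0, "rz": 1, "fingers": 15}, {"x": -89, "y": -595, "z": 185, "rx": 0, "ry": 0, "rz": 1, "fingers": 15}, {"x": -89, "y": -595, "z": 185, "rx": 0, "ry": 0, "rz": 1, "fingers": 15}, {"x": -89, "y": -595, "z": 185, "rx": 0, "ry": 0, "rz": 1, "fingers": 15}]}}

```text
clock: 13.1
position: [0.4122, -0.3394, 0.2289]
tool_rot: [-0.053, 0.999, 0.0, -0.0]
force: [-0.2, 0.6, -0.7]
grip_width: 0.272
gripper_force: 39.8
```

Call:
{"op": "drive_tool", "data": {"commands": [{"x": 0, "y": 0, "z": -50, "rx": 0, "ry": 0, "rz": 0, "fingers": 15}, {"x": 0, "y": 0, "z": -95, "rx": 0, "ry": 0, "rz": 0, "fingers": 15}, {"x": 0, "y": 0, "z": -130, "rx": 0, "ry": 0, "rz": 0, "fingers": 15}, {"x": 0, "y": 0, "z": -150, "rx": 0, "ry": 0, "rz": 0, "fingers": 15}, {"x": 0, "y": 0, "z": -155, "rx": 0, "ry": 0, "rz": 0, "fingers": 15}, {"x": 0, "y": 0, "z": -155, "rx": 0, "ry": 0, "rz": 0, "fingers": 15}, {"x": 0, "y": 0, "z": -155, "rx": 0, "ry": 0, "rz": 0, "fingers": 15}]}}

```text
clock: 13.98
position: [0.4127, -0.3407, 0.0751]
tool_rot: [-0.053, 0.999, -0.001, 0.001]
force: [-0.4, 0.7, -0.7]
grip_width: 0.268
gripper_force: 39.8
```

```bash
python3 foot.py box.png
```

```text
scene [ 0.4126 -0.3408  0.075 ] [ 0.6 -0.2 -1. ] 39.8
top of foot 85 0.0523 [ 412.6 -338.9] [45.9 25.4] 88.6
 slopes [-0.003 -0.01   0.052]
344 206
top [ 0.4125 -0.3408  0.0749] [ 0.6  0.3 -1.2] 39.8
top of foot 37 0.0542 [ 410.  -340.3] [20.4 42.2] 94.3
 slopes [-0.067 -0.02   0.053]
```

View pics/box.png

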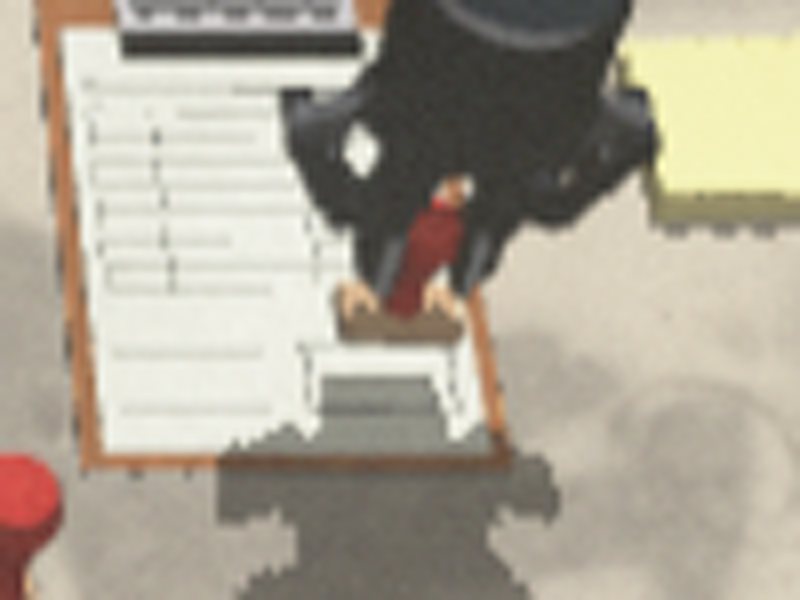

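```bash
cat > edge.py <<'E'
from h import *
def edges():
    o=r.observe();p=o['position'];f=p[2]-.0365
    for n in('scene','top'):
        g=shot(n);im=g['image'].astype(float);W=cloud(g)
        h=cv2.cvtColor(g['image'],cv2.COLOR_RGB2HSV)
        R=np.hypot(W[...,0]-p[0],W[...,1]-p[1])
        m=((R<.05)&(h[...,0]<25)&(h[...,1]>50)&(W[...,2]>f-.008)&(W[...,2]<f+.022)).astype(np.uint8)
        k,l,s,c=cv2.connectedComponentsWithStats(m);i=1+s[1:,4].argmax();x,y,w,hh=s[i,:4]
        gr=im.mean(2);E=[]
        for u in range(x+1,x+w-1):
            vs=np.argwhere(l[:,u]==i)[:,0]
            if len(vs)<3: continue
            b=vs.max();col=gr[b-1:b+5,u];lo,hi=col[:2].min(),col[3:5].mean();t=(lo+hi)/2   # wood->paper half level
            for j in range(len(col)-1):
                if col[j]<=t<col[j+1]: E.append((u,b-1+j+(t-col[j])/(col[j+1]-col[j])));break
        E=np.array(E);P=np.array([ray(g,a,b,f) for a,b in E])[:,:2]*1000
        vx,vy,x0,y0=cv2.fitLine(P.astype(np.float32),cv2.DIST_HUBER,0,.01,.01).ravel();a=np.degrees(np.arctan2(vy,vx))%180
        # extents of the front edge from mask
        L=ray(g,x-.5,E[0,1],f)[:2]*1000;Q=ray(g,x+w-.5,E[-1,1],f)[:2]*1000
        print(n,s[i],len(E),'yaw',a.round(1),'ends',L.round(1),Q.round(1),'len',np.linalg.norm(L-Q).round(1),'mid',((L+Q)/2).round(1))
        mid=(L+Q)/2;print('  centre',mid+11*np.array([np.sin(np.radians(a)),-np.cos(np.radians(a))]),'tcp',p.round(4))
edges()
E
python3 edge.py
```

```text
scene [336 205  16   7  91] 14 yaw 94.5 ends [ 405.4 -317.2] [ 408.9 -365.3] len 48.2 mid [ 407.1 -341.2]
  centre [ 418.0954995  -340.36579473] tcp [ 0.4125 -0.3408  0.0749]
top [325 206  11   6  53] 9 yaw 95.6 ends [ 400.9 -319.6] [ 405.3 -361.8] len 42.4 mid [ 403.1 -340.7]
  centre [ 414.05859322 -339.58502814] tcp [ 0.4125 -0.3408  0.0749]
```

Call:
{"op": "drive_tool", "data": {"commands": [{"x": 0, "y": -0.5, "z": -10, "rx": 0, "ry": 0, "rz": 0.1, "fingers": 15}, {"x": 0, "y": -0.5, "z": -18, "rx": 0, "ry": 0, "rz": 0.1, "fingers": 15}, {"x": 0, "y": -0.5, "z": -22, "rx": 0, "ry": 0, "rz": 0.1, "fingers": 15}, {"x": 0, "y": -0.5, "z": -23, "rx": 0, "ry": 0, "rz": 0.1, "fingers": 15}, {"x": 0, "y": -0.5, "z": -23, "rx": 0, "ry": 0, "rz": 0.1, "fingers": 15}, {"x": 0, "y": -0.5, "z": -23, "rx": 0, "ry": 0, "rz": 0.1, "fingers": 15}]}}

```text
clock: 14.92
position: [0.4123, -0.3411, 0.0512]
tool_rot: [-0.057, 0.998, -0.0, 0.0]
force: [0.5, -0.1, -0.1]
grip_width: 0.274
gripper_force: 39.8
```

```bash
python3 foot.py fin.png; python3 edge.py
```

```text
scene [ 0.4122 -0.3411  0.0512] [-0.2  0.  -0. ] 39.8
top of foot 86 0.0287 [ 412.4 -338. ] [24.8 44.2] 96.9
 slopes [-0.012 -0.016  0.029]
343 211
top [ 0.4122 -0.3411  0.0512] [ 0.4  0.5 -1.1] 39.8
top of foot 45 0.0281 [ 409.2 -339.6] [24.4 42.8] 97.8
 slopes [-0.061 -0.055  0.028]
scene [335 209  15   8  92] 13 yaw 93.4 ends [ 404.5 -318.4] [ 407.4 -364.1] len 45.8 mid [ 406.  -341.2]
  centre [ 416.94107441 -340.56282661] tcp [ 0.4122 -0.3411  0.0512]
top [324 209  12   6  52] 10 yaw 88.5 ends [ 401.1 -318. ] [ 402.5 -364.7] len 46.7 mid [ 401.8 -341.4]
  centre [ 412.79744781 -341.63246519] tcp [ 0.4122 -0.3411  0.0512]
```

View pics/fin.png

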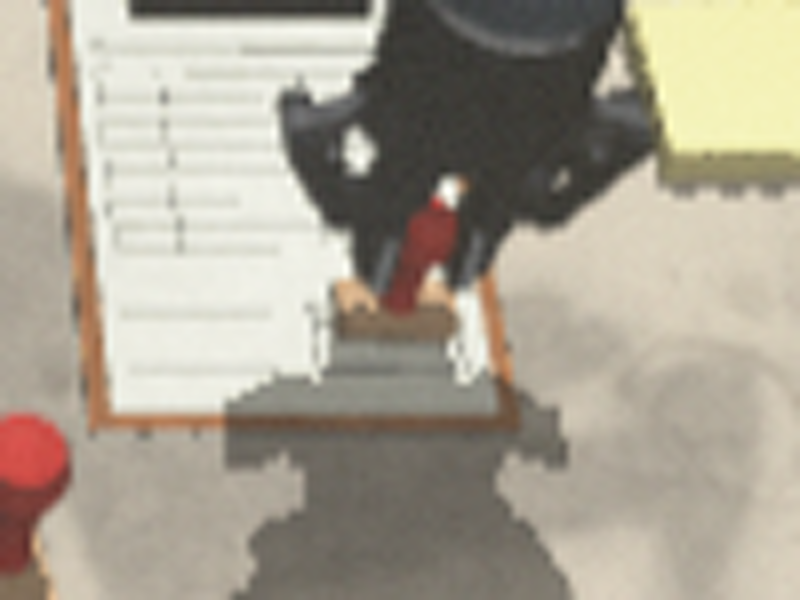

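```bash
python3 -c "
from plant import r
print(r.job_done())"
```

```text
the job is handed in; nothing more can be done
None
```

I swung the lid fully open, inked the stamp at about 10 N and handed the job in with it held still about 10 mm above the paper, within about 2 mm and roughly 2–3° (noisy reading) of the date box by my measurements; no verdict came back.

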